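# Set the length stop and butt the offcut against it

## Robot

A 7-joint arm with a two-finger parallel gripper is mounted at the origin on the work surface; the furniture and walls round the work are solid. World frame = base frame: x ahead of the robot, y to its left, z up, the work surface at z = 0. Lengths are in m, angles in rad, forces in N, time in s.
With the tool pointing down it reaches from about 0.425 to 0.95 m from the base axis. Payload 16.7 kg.
Tool frame: the origin (TCP) lies midway between the tips of the shut fingers; the grasp point (between the pads) lies 19 mm behind it; z points along the fingers, y is the line along which they close (so a half turn about z gives the same grasp; the last joint's range is limited). The gripper opens to 94 mm and grips with 3 to 60 N. Pads are 16 mm wide; open, the fingers measure 119 mm over their backs; the gripper's body (75 mm by 177 mm) begins 78 mm behind the grasp point.
Start: joints at [-1.5, 0.426, 0.074, 1.606, -0.034, 1.111, -0.067], TCP at [0.148, 0.659, 0.173] pointing down, gripper open.
Joint ranges: [-2.85, 2.85], [-0.5, 2.14], [-1.23, 1.37], [0.21, 2.46], [-1.02, 4.16], [0.16, 2.05], [-2.73, 2.73]. Speed limits (rad/s): [1.89, 1.89, 2.39, 2.39, 3.01, 3.01, 3.01].

## Interface

Orientations are given as a 3x3 rotation matrix whose columns are the frame's x, y, z axes.
In Python, from cell import manip gives the robot as it stands. The module is installed in compiled form; this text tells all that it offers.
- The arm moves only by the tool arm_command, never from a script. Its argument "steps" is a list of rows, each a list of 5 numbers: the opening in per cent of the stroke, from 0 (shut) to 100 (fully open), then the shift along the world's x, y, z in cm, then the turn about the world's z in degrees. In form: [[fingers, tx, ty, tz, yaw], ...]. A call has exactly 10 rows; each row is the pose to reach, as a shift and turn from the pose commanded when the call began; what a row does not reach only later rows make up. A row lasts 1/12 s, in which the tool goes at most 41.7 mm and 7.16 degrees, less where a joint would pass 70% of its speed; a pose out of reach is approached as far as the arm can. A call with a gripper value outside its range is refused whole. The fingers move at their own pace and stop on an object; the grip force is fixed at half the most. Time passes only in rows, so rows that repeat a pose let the fingers close, or fill a call up. It gives the time, the measured TCP pose, the force, the opening and the grip force at its end, in the units of the state.
- manip.observe(): the state, without advancing time (a new reading comes with each control period).
- manip.snapshot(name): name is "side" or "top"; returns a dict with "pixels" (480x640x3 uint8, red, green, blue), "fov_y" (degrees; the focal length in pixels is half the picture's height over the tangent of half this angle, whatever the lens; pixels are square), "cx", "cy" (the principal point, pixels), "rvec" (rotation vector, rad) and "tvec" (3), from world to camera coordinates, as OpenCV has them. Camera axes: x right, y down, z forward; pixel columns grow to the right and rows downward; lengths in m; the calibration is good to about 2 mm. A picture is of the moment at which its call begins. There is no depth.
- manip.hand_in(): hands the job in; it is judged then, once.
The state is a dict: "clock": time; "joint_positions": joint angles; "joint_velocities": joint speeds; "joint_torque": joint torques, N m; "tool_pos": TCP position; "orientation": TCP orientation; "wrist_force": force on the tool from outside, world axes, zero at the start; "torque": the same for the moment, N m; "opening": finger opening in m; "gripper_force": force on a finger pad.
Only numpy, scipy, OpenCV 4.12 (cv2) and the standard library are available. Lean on these libraries where they do the work, as an engineer would, in place of code of your own. Each camera call takes 0.05 s, during which the arm holds its last target. There are 200 camera calls.

## Task

Set the cutting jig to its longest length: with a fingertip, press the black lock button on top of the stop carriage and keep it held down while you slide the carriage along its rail right up against the end stop, then let go of the button so that the carriage locks there. After that push the pine offcut along its channel from its other end until it butts against the carriage's stop plate. Only touch and push, without gripping or lifting anything, and leave the other things on the bench where they are.

Things in the scene. Friction and masses are not known exactly. Their poses are not given: they have to be found in the camera images.
- jig: Cutting-length jig, fixed on the bench: plywood bed 145 x 480 mm, 12 mm thick. Origin on the bench top; the bed spans x -85..60, y -240..240 mm in its frame. Its y axis runs along the rail to the end stop (robot's left), x points away from the robot, z up. An aluminium rail, the channel's fence, lies on the bed at x -5..35, y -232..212, top at z = 34.
- channel (a point): Middle of the offcut's channel at its open -y end, on the bed (jig x -40, y -240, z 12). The channel is 70 mm wide, between the rail and a wooden lip 8 mm high and 10 mm thick on the near side; it runs along the jig's y. Axes parallel to the jig's.
- end_stop (a point): Middle of the -y face of the end stop, a dark steel block on the +y end of the rail (jig x 15, y 210, z 50; the block is 50 x 22 mm, its top at z = 64, low screw heads to 66). The carriage's +y face meets it.
- carriage (a joint): Position (m) of the grey stop carriage along the jig's y: 0..0.16; 0.16 = against the end stop; starts at 0.02 to 0.08. A spring brake locks it anywhere while the button is up; with the button held down it slides with under 2 N at moderate speed. Block 44 mm (x) by 60 mm (y), top at jig z = 53, its middle at jig x = 15, y = 20 + joint (mm).
- finger_wall (a point): Middle of the -y face of the finger wall, which stands on the carriage's +y edge beside the button: 44 mm wide, 10 mm thick, top at jig z = 79. A finger that holds the button down can push the carriage along by this face. At jig x 15, y = 39 + carriage (mm), z 71.
- lock_button (a joint): How far (m) the lock button is pressed: 0 = up, carriage locked; 0.006 = fully down. Sprung: the force rises steadily with the travel to about 7 N fully down. The brake holds about 40 N when the button is up, eases as it goes down, and is free from about 4 mm: keep the button well down while sliding. It springs up when let go.
- button_top (a point): Middle of the black button's flat top, 21 mm on the -y side of the finger wall. The button is 32 mm (jig x) by 36 mm (jig y) and stands 10 mm above the block, top at jig z = 63 when up; open on its -y side. Moves with carriage and button. Axes parallel to the jig's.
- stop_face (a point): Point on the carriage's stop face, the -y face of its steel stop plate, which the offcut's end must touch; at jig x = -40, y = -10 + carriage (mm), z = 34; the plate there spans jig z 15..45. Axes parallel to the jig's.
- offcut: Loose pine offcut, 64 x 160 x 19 mm, 0.2 kg, lying flat in the jig's channel with its 160 mm length along the jig's y (3 mm play on each side). Origin at the middle of its underside; butted, it lies 80 mm on the -y side of stop_face. It starts with its +y end 15 to 110 mm short of the stop plate.
- tape_measure: Bystander: tape measure, 45 x 98 x 64 mm, on the bench in front of the jig, origin under its middle.
- pencil: Bystander: flat pencil, 14 x 153 x 8 mm, on the bench in front of the jig.
- screw_box: Bystander: small carton, 51 x 70 x 56 mm, on the bench behind the rail.
- hex_keys: Bystander: folding hex key set, 38 x 121 x 25 mm, on the bench behind the rail.
- cleaner: Bystander: white bottle, 71 x 75 x 194 mm, at the left of the bench.
- adapter: Bystander: plug-in power adapter, 62 x 70 x 94 mm, at the left of the bench.
Things that resemble listed ones, but are neither listed nor needed, are in the scene too. What is shaped like the offcut but purple is not meant.

How it is judged:
On the way, in this order (a step that is already met when the one before it is completed fails the run):
1. the carriage slides with the lock button held down (value of joint lock_button above 0.003 m and velocity of joint carriage above 0.004 m/s), for 0.1 s.
2. the carriage is against the end stop, the button still down (value of joint carriage above 0.156 m and value of joint lock_button above 0.003 m), for 0.1 s.
3. the button is let go and up, the carriage locked at the end stop (value of joint carriage above 0.156 m and value of joint lock_button below 0.001 m), for 0.2 s.
At the end, for the whole second after the job is handed in: The carriage is within 4 mm of the end stop with its button up (within 1 mm), and the offcut lies flat at rest in the channel with its end within 5 mm of the stop plate (all of step 3 and y of offcut in the frame of stop_face between -0.085 and -0.078 m and x of offcut in the frame of jig between -0.05 and -0.03 m and z of offcut in the frame of jig below 0.017 m and linear speed of offcut below 0.01 m/s); the robot touches nothing.
It fails at once if the offcut is lifted (more than 8 mm) or tipped (z of offcut in the frame of jig above 0.02 m or angle between offcut's own z axis and vertical above 0.15 rad).
It fails at once if a bystander is moved by more than 25 mm or lifted (distance of any of tape_measure, pencil, screw_box, hex_keys, cleaner, adapter from where it was at the start of the episode above 0.025 m).
It fails at once if the locked carriage is dragged along with its button up (value of joint lock_button below 0.0004 m and velocity of joint carriage above 0.03 m/s).
It also fails if it takes over 58 s, if anything falls off the work surface, if the arm or the gripper's body presses on something with over 40 N, if the wrist force passes 120 N, or if a joint passes its speed limit or range.

## Working session

There is one attempt and no reset: what is moved stays moved. The work goes in short steps, Python scripts to look and compute and a tool call to move; the robot and the scene stay as the last step left them, time stands still between calls to the robot, and variables do not carry over. Pictures are saved under pics/ and viewed, at most 11 in all, crops included, and the job is handed in when it is done.

Besides the shell and the picture viewer there is one more tool, called after "Emit:" by a JSON object that holds its "fn" and its "kwargs", one argument or row to a line. arm_command: Moves the arm, as the interface text tells. Its arguments: {"type":"object","properties":{"steps":{"type":"array","items":{"type":"array","items":{"type":"number"}}}},"required":["steps"]}

```bash
mkdir -p pics
cat > h.py <<'E'
import numpy as np, cv2
from cell import manip
def snap(n):
    s=manip.snapshot(n); s['pixels']=np.asarray(s['pixels']); h=s['pixels'].shape[0]
    f=h/2/np.tan(np.radians(s['fov_y'])/2); s['K']=np.array([[f,0,s['cx']],[0,f,s['cy']],[0,0,1.]])
    s['R']=cv2.Rodrigues(np.array(s['rvec'],float))[0]; s['t']=np.array(s['tvec'],float).ravel(); return s
def ray(s,u,v,z):
    c=-s['R'].T@s['t']; d=s['R'].T@np.linalg.inv(s['K'])@[u,v,1.]
    return c+d*(z-c[2])/d[2]
def proj(s,p):
    q=s['K']@(s['R']@np.asarray(p,float)+s['t']); return q[:2]/q[2]
def save(s,name,box=None,k=1):
    p=s['pixels'][:,:,::-1]
    if box: p=p[box[1]:box[3],box[0]:box[2]]
    cv2.imwrite('pics/'+name,cv2.resize(p,None,fx=k,fy=k,interpolation=cv2.INTER_CUBIC))
E
python3 - <<'E'
from h import *
for n in('top','side'):
    s=snap(n); save(s,n+'0.png'); print(n,s['fov_y'],s['cx'],s['cy'],-s['R'].T@s['t'],s['R'][2])
o=manip.observe(); print(o['clock'],o['tool_pos'],o['orientation'],o['opening'],o['wrist_force'])
E
```

```text
top 42.27410160003231 324.19977153753064 234.8812607297709 [0.29065285 0.1014168  1.4201622 ] [ 0.14776146  0.01413786 -0.98892197]
side 48.85787939526427 319.24914755997315 238.86859937638488 [ 0.20495701 -0.90994893  0.70065998] [ 0.2464338   0.82822897 -0.50329629]
0.1 [0.14777609 0.65817534 0.17224603] [[-9.75708808e-01  2.19071439e-01 -1.63242209e-04]
 [ 2.19071482e-01  9.75708151e-01 -1.13537321e-03]
 [-8.94510883e-05 -1.14355535e-03 -9.99999342e-01]] 0.09399722549091154 [0.83160452 0.0724302  0.17139794]
```

View pics/top0.png

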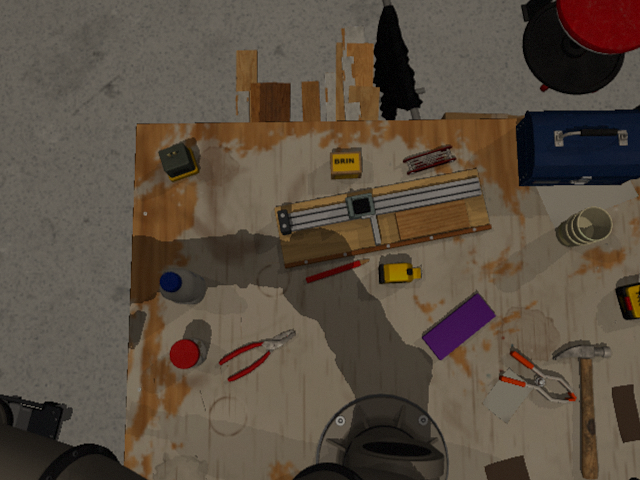

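View pics/side0.png

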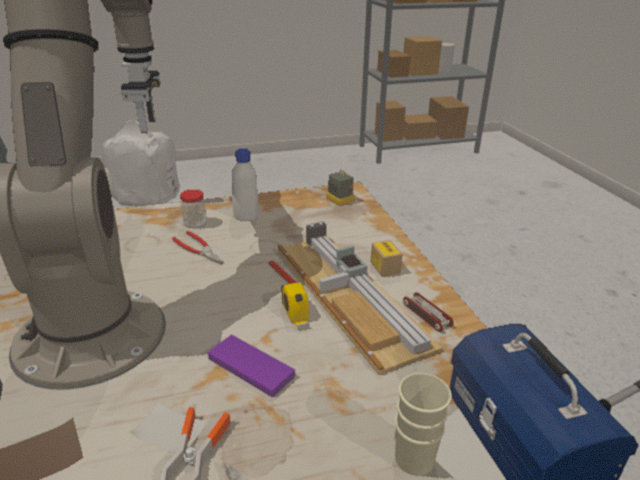

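The top view shows the jig with corners near (277,208), (475,170), (492,229) and (286,269). The carriage with its black button is at (361,205), the end stop at (285,221), the pine offcut at about (435,222), and the purple decoy at (459,325). Possible mix-ups for the button are the end stop block (285,221), the tape measure (400,272) and the adapter (178,160). For the offcut they are the purple block and the bare bed. I'll check with one close crop.

Run:
```python
from h import *
s=snap('top'); save(s,'c1.png',(268,160,500,275),3.4)
```

```text
(no output)
```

View pics/c1.png

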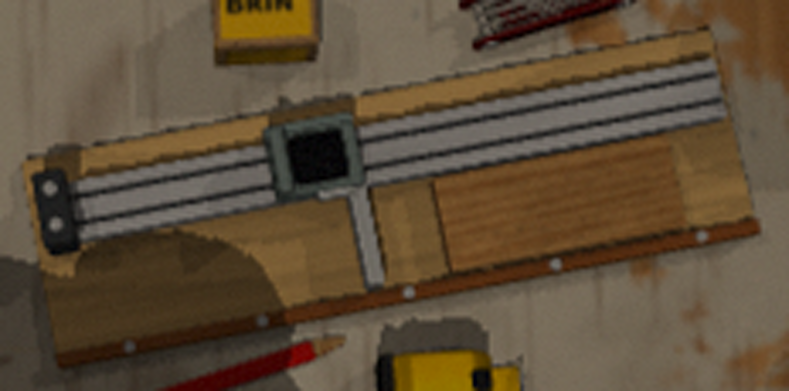

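The crop shows the black button at crop (317,156) inside the grey frame, the stop plate at (367,237) and the end stop at (55,212). The offcut's near end is at (443,226) and its far end at about (678,185).

Run:
```python
from h import *
s=snap('top'); 
def P(u,v,z): return ray(s,268+(u+.5)/3.4-.5,160+(v+.5)/3.4-.5,z)[:2]
# (crop px, jig xyz mm)
L=[((27,157),(60,240,12)),((714,30),(60,-240,12)),((758,226),(-85,-240,20)),((58,366),(-85,240,12)),((716,60),(35,-232,34)),((724,116),(-5,-232,34))]
W=np.array([P(*c,j[2]/1000) for c,j in L]); J=np.array([j[:2] for c,j in L])/1000.
a=J-J.mean(0); b=W-W.mean(0); th=np.arctan2((a[:,0]*b[:,1]-a[:,1]*b[:,0]).sum(),(a*b).sum())
R=np.array([[np.cos(th),-np.sin(th)],[np.sin(th),np.cos(th)]]); t=W.mean(0)-R@J.mean(0)
print('yaw',np.degrees(th),'org',t,'res mm',((J@R.T+t-W)*1000).round(1).tolist())
np.savez('jig.npz',R=R,t=t)
tj=lambda u,v,z:(R.T@(P(u,v,z)-t)*1000).round(1)
print('button',tj(317,156,.063),'offL',tj(435,182,.031),tj(450,270,.031),'offR',tj(672,146,.031),tj(685,225,.031))
print('stopface',tj(384,284,.045),tj(371,188,.045),'endstop',tj(68,170,.064),tj(79,245,.064))
bj=R.T@(P(317,156,.063)-t); print('button world',P(317,156,.063))
for n,j in dict(end=(15,178),start=(15,20),push=(-40,-200)).items(): print(n,R@(np.array(j)/1000)+t)
```

```text
yaw 10.044916646039878 org [ 0.55316158 -0.0089988 ] res mm [[0.0, 4.5], [1.4, 1.4], [-4.1, -2.7], [0.1, 0.2], [1.8, 0.0], [0.8, -3.4]]
button [13.5 45.9] offL [-12.6 -30.6] [-72.6 -28.4] offR [ -18.2 -190.8] [ -72.  -187.7]
stopface [-75.3  17.8] [-10.9  13.6] endstop [ 34.6 207.7] [-15.6 209.4]
button world [0.55846292 0.03858267]
end [0.53688486 0.168889  ]
start [0.56444325 0.01331093]
push [ 0.54865876 -0.21290987]
```

Emit:
{"fn": "arm_command", "kwargs": {
  "steps": [
    [0, 0, 0, 3, 3],
    [0, 0, 0, 6, 6],
    [0, 0.5, -0.8, 9, 9],
    [0, 2, -3, 12, 12],
    [0, 4, -6, 14, 15],
    [0, 6.2, -9.3, 14, 18],
    [0, 8.4, -12.6, 14, 20],
    [0, 10.6, -15.9, 14, 22],
    [0, 12.8, -19.2, 14, 22.7],
    [0, 15, -22.5, 14, 22.7]
  ]
}}

```text
clock: 1.03
tool_pos: [0.2986, 0.4317, 0.3129]
orientation: [[-0.984, -0.175, -0.0], [-0.175, 0.984, 0.0], [0.0, 0.0, -1.0]]
wrist_force: [0.7, 1.7, 0.6]
opening: 0.0307
gripper_force: 0.0
```

Emit:
{"fn": "arm_command", "kwargs": {
  "steps": [
    [0, 2.2, -3.3, 0, 0],
    [0, 4.4, -6.6, 0, 0],
    [0, 6.6, -9.9, 0, 0],
    [0, 8.8, -13.2, 0, 0],
    [0, 11, -16.5, 0, 0],
    [0, 13.2, -19.8, 0, 0],
    [0, 15.4, -23.1, 0, 0],
    [0, 17.6, -26.4, -2, 0],
    [0, 19.8, -29.7, -4, 0],
    [0, 22, -33, -6, 0]
  ]
}}

```text
clock: 1.87
tool_pos: [0.5145, 0.108, 0.2563]
orientation: [[-0.985, -0.175, 0.001], [-0.175, 0.985, 0.001], [-0.001, 0.0, -1.0]]
wrist_force: [1.1, 1.8, 0.2]
opening: 0.0003
gripper_force: 0.0
```

Emit:
{"fn": "arm_command", "kwargs": {
  "steps": [
    [0, 2, -3, -2, 0],
    [0, 4.1, -6.1, -4, 0],
    [0, 4.1, -6.1, -6, 0],
    [0, 4.1, -6.1, -8, 0],
    [0, 4.1, -6.1, -10, 0],
    [0, 4.1, -6.1, -12, 0],
    [0, 4.1, -6.1, -14, 0],
    [0, 4.1, -6.1, -15.3, 0],
    [0, 4.1, -6.1, -15.3, 0],
    [0, 4.1, -6.1, -15.3, 0]
  ]
}}

```text
clock: 2.7
tool_pos: [0.5544, 0.0485, 0.1034]
orientation: [[-0.985, -0.174, -0.001], [-0.174, 0.985, -0.001], [0.001, -0.0, -1.0]]
wrist_force: [1.0, 0.1, 1.1]
opening: 0.0009
gripper_force: 0.0
```

Run:
```python
from h import *
o=manip.observe(); print(o['tool_pos'],o['wrist_force'])
s=snap('side'); a=s['pixels']; print(proj(s,o['tool_pos'])); 
save(s,'s1.png',(270,180,430,300),5)
```

```text
[0.55444245 0.04849231 0.10343678] [0.96238609 0.0530443  1.10332176]
[346.8157299  240.78615883]
```

View pics/s1.png

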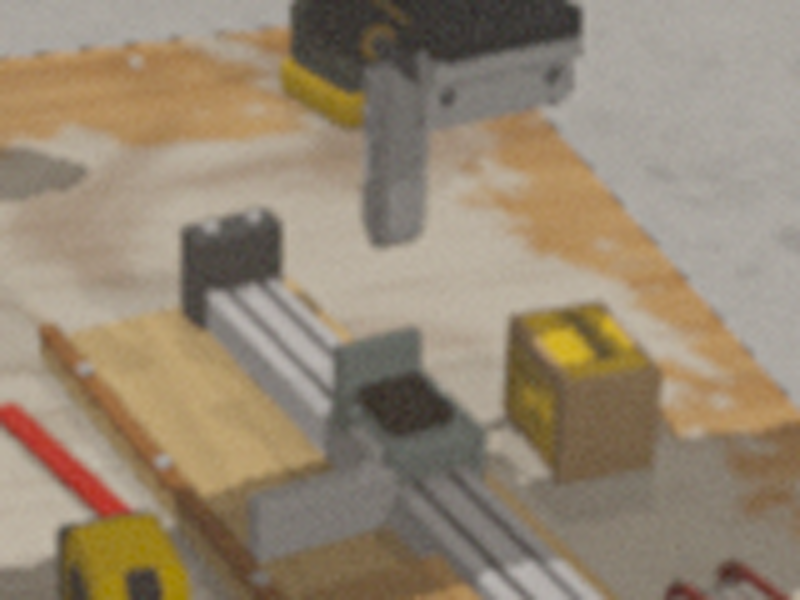

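The fingertip is at pixel (349,228), the button at (351,260) and the end stop top at (316,225). My projection puts the TCP at (347,241), so I'll check the side calibration against known points.

Run:
```python
from h import *
d=np.load('jig.npz'); R,t=d['R'],d['t']
o=manip.observe(); print(o['clock'],o['tool_pos'])
w=lambda x,y,z:np.r_[R@(np.array([x,y])/1000)+t,z/1000]
for c in('side','top'):
    s=snap(c); print(c,'btn',proj(s,w(15,46,63)),'wall top',proj(s,w(15,72,79)),'endstop top',proj(s,w(15,221,64)),'bed corners',[proj(s,w(*j)).round(1).tolist() for j in((60,-240,12),(60,240,12),(-85,240,12))],'tcp',proj(s,o['tool_pos']))
    if c=='top': save(s,'t1.png',(268,160,500,275),3.4)
```

```text
2.75 [0.55505648 0.0486247  0.10418796]
side btn [349.82212328 257.96075019] wall top [344.54745399 246.53098316] endstop top [315.9291411 224.0104004] bed corners [[441.7, 346.9], [328.0, 234.8], [276.8, 247.0]] tcp [347.0692103  240.43069036]
top btn [360.72209349 204.89325867] wall top [349.41714944 205.64297108] endstop top [283.31269428 219.2821297 ] bed corners [[477.0, 167.9], [273.7, 205.8], [284.6, 267.2]] tcp [357.07007071 203.42848605]
```

View pics/t1.png

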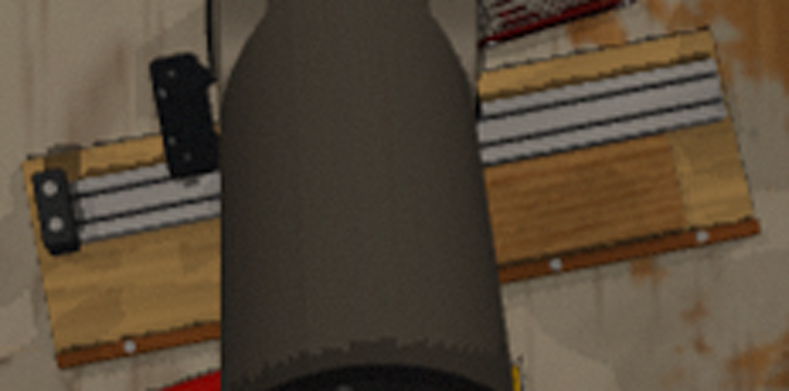

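The top view shows the arm covering the carriage, so only the side view helps here. I'll check the tip offset against the first side picture, where the tips were at about (143,131) and (152,121).

Run:
```python
from h import *
s=snap('side'); p=np.array([.14777609,.65817534,.17224603]); y=np.array([.219,.9757,0])
print(proj(s,p),proj(s,p+.047*y),proj(s,p-.047*y))
o=manip.observe(); p=np.array(o['tool_pos']); print(p,proj(s,p),proj(s,p+[0,0,.03]),o['joint_velocities'])
# rows of dark/grey edge below finger: column scan
for u in(346,349,352): print(u,s['pixels'][218:246,u].sum(1).tolist())
i=cv2.imread('pics/side0.png')[40:160,90:210]; cv2.imwrite('pics/g0.png',cv2.resize(i,None,fx=5,fy=5))
```

```text
[149.37277332 137.48564807] [152.72419404 132.21878487] [145.84150987 143.0351398 ]
[0.55542156 0.04884321 0.10463807] [347.19977175 240.18743476] [347.70039486 228.45163316] [ 0.00110945  0.00031313 -0.00151008  0.00418599 -0.0015766  -0.00264087
  0.00303822]
346 [292, 308, 292, 316, 312, 306, 313, 299, 299, 285, 349, 465, 521, 528, 526, 524, 525, 524, 509, 499, 505, 525, 519, 522, 513, 502, 492, 478]
349 [372, 365, 375, 375, 372, 377, 377, 374, 371, 355, 424, 505, 516, 525, 518, 523, 528, 519, 509, 495, 505, 521, 523, 509, 517, 503, 489, 429]
352 [373, 378, 371, 374, 381, 364, 360, 366, 351, 395, 491, 524, 520, 523, 519, 528, 523, 515, 505, 508, 515, 515, 525, 520, 515, 495, 473, 390]
```

View pics/g0.png

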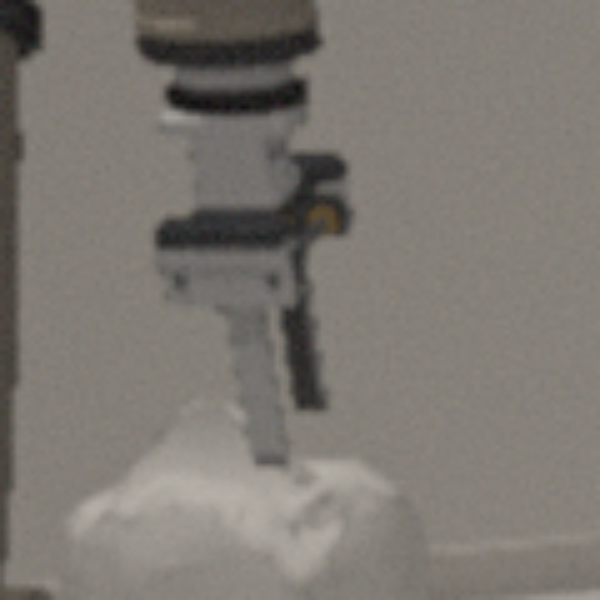

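The tips sit about 30 mm above the reported TCP in both pictures: predicted rows are 143 and 132, seen rows 133 and 122. I'll shift back along −y, come down in small guarded steps, and watch both the force and the side view.

Emit:
{"fn": "arm_command", "kwargs": {
  "steps": [
    [0, 0.1, -0.5, -0.3, 0],
    [0, 0.1, -0.5, -0.6, 0],
    [0, 0.1, -0.5, -0.9, 0],
    [0, 0.1, -0.5, -1.2, 0],
    [0, 0.1, -0.5, -1.5, 0],
    [0, 0.1, -0.5, -1.8, 0],
    [0, 0.1, -0.5, -2.1, 0],
    [0, 0.1, -0.5, -2.4, 0],
    [0, 0.1, -0.5, -2.4, 0],
    [0, 0.1, -0.5, -2.4, 0]
  ]
}}

```text
clock: 3.73
tool_pos: [0.5556, 0.0436, 0.0794]
orientation: [[-0.985, -0.174, -0.0], [-0.174, 0.985, -0.0], [0.0, -0.0, -1.0]]
wrist_force: [-0.3, 0.4, 0.6]
opening: 0.0003
gripper_force: 0.0
```

Run:
```python
from h import *
d=np.load('jig.npz'); R,t=d['R'],d['t']
s=snap('side'); o=manip.observe(); p=np.array(o['tool_pos']); print(p,R.T@(p[:2]-t)*1000,proj(s,p),proj(s,p+[0,0,.03]),o['wrist_force'])
save(s,'s2.png',(310,200,390,280),7)
```

```text
[0.55576251 0.04370155 0.07957565] [11.75306245 51.4388742 ] [347.67208514 250.89208609] [348.1751844  239.37836253] [-0.13142543 -0.39287449  0.01881096]
```

View pics/s2.png

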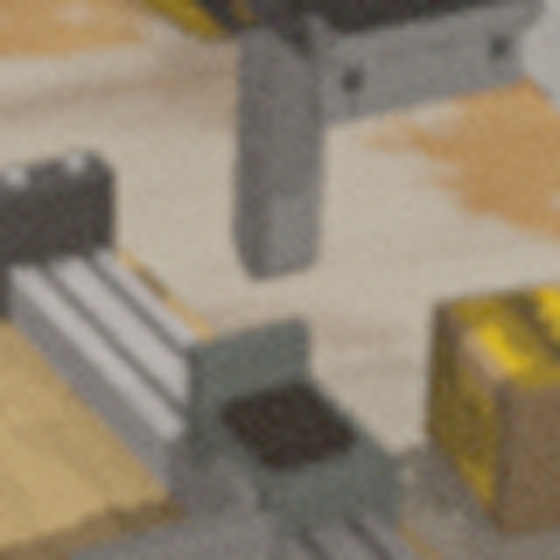

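Tip bottom is at (350,239) and the button at (351,261). That fits a tip about 30 mm above the reported TCP and over the button. I'll centre it and go down gently.

Emit:
{"fn": "arm_command", "kwargs": {
  "steps": [
    [0, 0.1, -0.3, -0.2, 0],
    [0, 0.2, -0.5, -0.5, 0],
    [0, 0.2, -0.5, -0.8, 0],
    [0, 0.2, -0.5, -1.1, 0],
    [0, 0.2, -0.5, -1.4, 0],
    [0, 0.2, -0.5, -1.6, 0],
    [0, 0.2, -0.5, -1.8, 0],
    [0, 0.2, -0.5, -2.0, 0],
    [0, 0.2, -0.5, -2.2, 0],
    [0, 0.2, -0.5, -2.2, 0]
  ]
}}

```text
clock: 4.62
tool_pos: [0.5576, 0.0387, 0.0572]
orientation: [[-0.985, -0.174, -0.0], [-0.174, 0.985, -0.0], [0.0, -0.0, -1.0]]
wrist_force: [-0.1, -0.4, 0.2]
opening: 0.0008
gripper_force: 0.0
```

There is no contact at a reported z of 0.057, so the tip really is higher than reported. I'll continue towards 0.036.

Emit:
{"fn": "arm_command", "kwargs": {
  "steps": [
    [0, 0, 0, -0.3, 0],
    [0, 0, 0, -0.6, 0],
    [0, 0, 0, -0.9, 0],
    [0, 0, 0, -1.2, 0],
    [0, 0, 0, -1.5, 0],
    [0, 0, 0, -1.7, 0],
    [0, 0, 0, -1.9, 0],
    [0, 0, 0, -2.1, 0],
    [0, 0, 0, -2.1, 0],
    [0, 0, 0, -2.1, 0]
  ]
}}

```text
clock: 5.45
tool_pos: [0.5577, 0.0386, 0.0365]
orientation: [[-0.985, -0.174, -0.0], [-0.174, 0.985, -0.0], [0.0, -0.0, -1.0]]
wrist_force: [-0.0, -0.3, -0.2]
opening: 0.0005
gripper_force: 0.0
```

Emit:
{"fn": "arm_command", "kwargs": {
  "steps": [
    [0, 0, 0, -0.1, 0],
    [0, 0, 0, -0.2, 0],
    [0, 0, 0, -0.3, 0],
    [0, 0, 0, -0.4, 0],
    [0, 0, 0, -0.5, 0],
    [0, 0, 0, -0.5, 0],
    [0, 0, 0, -0.5, 0],
    [0, 0, 0, -0.5, 0],
    [0, 0, 0, -0.5, 0],
    [0, 0, 0, -0.5, 0]
  ]
}}

```text
clock: 6.28
tool_pos: [0.5578, 0.0387, 0.0316]
orientation: [[-0.985, -0.174, 0.0], [-0.174, 0.985, -0.0], [-0.0, -0.0, -1.0]]
wrist_force: [0.2, -0.5, 0.1]
opening: 0.0007
gripper_force: 0.0
```

Emit:
{"fn": "arm_command", "kwargs": {
  "steps": [
    [0, 0, 0, -0.1, 0],
    [0, 0, 0, -0.2, 0],
    [0, 0, 0, -0.3, 0],
    [0, 0, 0, -0.4, 0],
    [0, 0, 0, -0.4, 0],
    [0, 0, 0, -0.4, 0],
    [0, 0, 0, -0.4, 0],
    [0, 0, 0, -0.4, 0],
    [0, 0, 0, -0.4, 0],
    [0, 0, 0, -0.4, 0]
  ]
}}

```text
clock: 7.12
tool_pos: [0.5579, 0.0387, 0.0276]
orientation: [[-0.985, -0.174, 0.0], [-0.174, 0.985, -0.0], [-0.0, -0.0, -1.0]]
wrist_force: [-0.5, -0.0, 5.0]
opening: 0.0004
gripper_force: 2.1
```

Contact: 5 N at z = 0.0276. I'll press 1.5 mm further and start sliding along the jig's y.

Emit:
{"fn": "arm_command", "kwargs": {
  "steps": [
    [0, 0, 0, -0.1, 0],
    [0, 0, 0, -0.15, 0],
    [0, 0, 0, -0.15, 0],
    [0, -0.05, 0.3, -0.15, 0],
    [0, -0.1, 0.6, -0.15, 0],
    [0, -0.16, 0.9, -0.15, 0],
    [0, -0.21, 1.2, -0.15, 0],
    [0, -0.28, 1.6, -0.15, 0],
    [0, -0.35, 2.0, -0.15, 0],
    [0, -0.42, 2.4, -0.15, 0]
  ]
}}

```text
clock: 7.95
tool_pos: [0.5534, 0.0632, 0.0261]
orientation: [[-0.985, -0.175, -0.0], [-0.175, 0.985, -0.0], [0.0, 0.0, -1.0]]
wrist_force: [0.1, -1.7, 5.0]
opening: 0.0007
gripper_force: 2.5
```

Emit:
{"fn": "arm_command", "kwargs": {
  "steps": [
    [0, -0.07, 0.4, -0.05, 0],
    [0, -0.14, 0.8, -0.1, 0],
    [0, -0.23, 1.3, -0.1, 0],
    [0, -0.32, 1.8, -0.1, 0],
    [0, -0.41, 2.3, -0.1, 0],
    [0, -0.5, 2.8, -0.1, 0],
    [0, -0.58, 3.3, -0.1, 0],
    [0, -0.67, 3.8, -0.1, 0],
    [0, -0.76, 4.3, -0.1, 0],
    [0, -0.85, 4.8, -0.1, 0]
  ]
}}

```text
clock: 8.78
tool_pos: [0.5446, 0.1112, 0.025]
orientation: [[-0.985, -0.175, -0.001], [-0.175, 0.985, -0.0], [0.001, -0.0, -1.0]]
wrist_force: [-0.0, -2.1, 6.0]
opening: 0.0002
gripper_force: 2.7
```

Run:
```python
from h import *
d=np.load('jig.npz'); R,t=d['R'],d['t']
s=snap('side'); o=manip.observe(); p=np.array(o['tool_pos']); print(p,R.T@(p[:2]-t)*1000,o['wrist_force'])
save(s,'s3.png',(290,190,390,280),6)
```

```text
[0.54441487 0.11242641 0.02492213] [ 12.56636611 121.08952905] [-1.19257726  0.31170318  5.28676776]
```

View pics/s3.png

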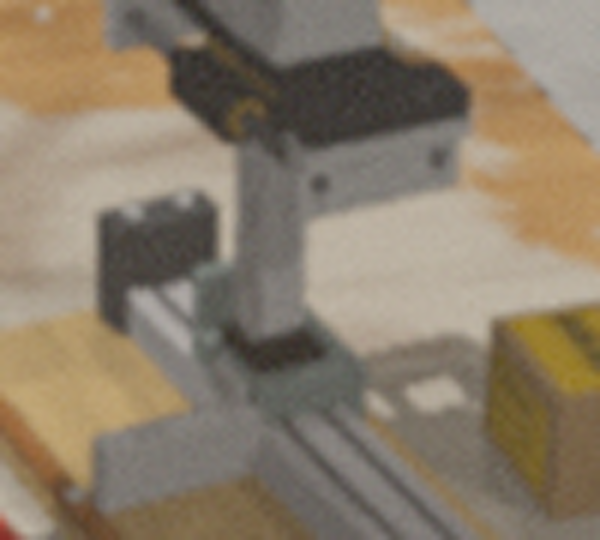

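The picture shows the finger at crop (275,330) on the button against the wall, and the carriage has moved along. I'll carry on towards the end stop.

Emit:
{"fn": "arm_command", "kwargs": {
  "steps": [
    [0, -0.07, 0.4, -0.05, 0],
    [0, -0.14, 0.8, -0.05, 0],
    [0, -0.23, 1.3, -0.05, 0],
    [0, -0.32, 1.8, -0.05, 0],
    [0, -0.41, 2.3, -0.05, 0],
    [0, -0.5, 2.8, -0.05, 0],
    [0, -0.58, 3.3, -0.05, 0],
    [0, -0.67, 3.8, -0.05, 0],
    [0, -0.76, 4.3, -0.05, 0],
    [0, -0.85, 4.8, -0.05, 0]
  ]
}}

```text
clock: 9.67
tool_pos: [0.536, 0.1592, 0.0246]
orientation: [[-0.985, -0.175, -0.001], [-0.175, 0.985, -0.0], [0.001, 0.0, -1.0]]
wrist_force: [-2.5, -1.5, 9.1]
opening: 0.0004
gripper_force: 4.4
```

Emit:
{"fn": "arm_command", "kwargs": {
  "steps": [
    [0, -0.04, 0.2, -0.05, 0],
    [0, -0.07, 0.4, -0.05, 0],
    [0, -0.11, 0.6, -0.05, 0],
    [0, -0.14, 0.8, -0.05, 0],
    [0, -0.18, 1.0, -0.05, 0],
    [0, -0.21, 1.2, -0.05, 0],
    [0, -0.25, 1.4, -0.05, 0],
    [0, -0.28, 1.6, -0.05, 0],
    [0, -0.28, 1.6, -0.05, 0],
    [0, -0.28, 1.6, -0.05, 0]
  ]
}}

```text
clock: 10.5
tool_pos: [0.5339, 0.1737, 0.0244]
orientation: [[-0.985, -0.174, 0.0], [-0.174, 0.985, -0.001], [0.0, -0.001, -1.0]]
wrist_force: [-0.8, -9.6, 13.3]
opening: 0.0008
gripper_force: 7.1
```

Emit:
{"fn": "arm_command", "kwargs": {
  "steps": [
    [0, -0.02, 0.1, 0, 0],
    [0, -0.03, 0.2, 0, 0],
    [0, -0.03, 0.2, 0, 0],
    [0, -0.03, 0.2, 0, 0],
    [0, -0.03, 0.2, 0, 0],
    [0, -0.03, 0.2, 0, 0],
    [0, -0.03, 0.2, 0, 0],
    [0, -0.03, 0.2, 0, 0],
    [0, -0.03, 0.2, 0, 0],
    [0, -0.03, 0.2, 0, 0]
  ]
}}

```text
clock: 11.33
tool_pos: [0.5338, 0.1755, 0.0245]
orientation: [[-0.985, -0.173, 0.0], [-0.173, 0.985, -0.001], [-0.0, -0.001, -1.0]]
wrist_force: [-0.2, -9.5, 13.4]
opening: 0.0003
gripper_force: 6.8
```

Run:
```python
from h import *
d=np.load('jig.npz'); R,t=d['R'],d['t']
s=snap('side'); o=manip.observe(); p=np.array(o['tool_pos']); print(p,R.T@(p[:2]-t)*1000,o['wrist_force'])
save(s,'s4.png',(280,185,380,275),6)
```

```text
[0.53377253 0.17550357 0.02445775] [ 13.08908934 185.05603137] [-0.74533078 -8.4076421  13.93749575]
```

View pics/s4.png

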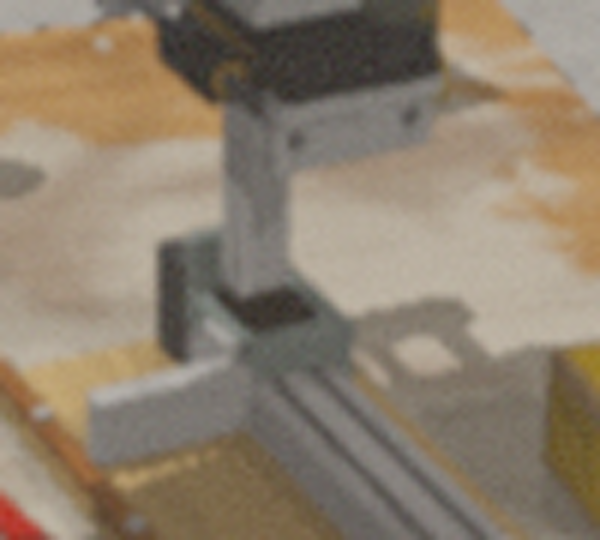

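The carriage appears to be beside the end stop, at crop (185,300). I'll push a little further to confirm.

Emit:
{"fn": "arm_command", "kwargs": {
  "steps": [
    [0, -0.02, 0.1, 0, 0],
    [0, -0.03, 0.2, 0, 0],
    [0, -0.05, 0.3, 0, 0],
    [0, -0.07, 0.4, 0, 0],
    [0, -0.07, 0.4, 0, 0],
    [0, -0.07, 0.4, 0, 0],
    [0, -0.07, 0.4, 0, 0],
    [0, -0.07, 0.4, 0, 0],
    [0, -0.07, 0.4, 0, 0],
    [0, -0.07, 0.4, 0, 0]
  ]
}}

```text
clock: 12.22
tool_pos: [0.5335, 0.1773, 0.0245]
orientation: [[-0.985, -0.172, 0.001], [-0.172, 0.985, -0.003], [-0.0, -0.003, -1.0]]
wrist_force: [3.0, -18.8, 15.2]
opening: 0.0004
gripper_force: 12.5
```

The force has risen and the TCP is at jig y ≈ 187, where the end stop should put it. So the carriage is against the stop, and I'll lift straight up.

Emit:
{"fn": "arm_command", "kwargs": {
  "steps": [
    [0, 0, 0, 0.4, 0],
    [0, 0, 0, 0.9, 0],
    [0, 0, 0, 1.5, 0],
    [0, 0, 0, 2.5, 0],
    [0, 0, 0, 4, 0],
    [0, 0, 0, 6, 0],
    [0, 0, 0, 8, 0],
    [0, 0, 0, 10, 0],
    [0, 0, 0, 12, 0],
    [0, 0, 0, 13, 0]
  ]
}}

```text
clock: 13.05
tool_pos: [0.5332, 0.1816, 0.1564]
orientation: [[-0.985, -0.175, 0.002], [-0.175, 0.985, 0.001], [-0.002, 0.001, -1.0]]
wrist_force: [0.0, 0.4, 0.2]
opening: 0.0006
gripper_force: 0.0
```

Run:
```python
from h import *
o=manip.observe(); print(o['joint_positions'],o['tool_pos'],o['wrist_force'])
s=snap('top')
for u,v in((518,186),(520,125)): print(ray(s,u,v,0.)[:2],ray(s,u,v,.15)[:2])
```

```text
[-0.88585081  0.28413886  0.53747517  1.90347411 -0.17264348  0.99722175
  1.47452895] [0.53315231 0.18156461 0.15635112] [0.00097273 0.36780836 0.23511253]
[ 0.61253076 -0.33080521] [ 0.57853345 -0.28515317]
[ 0.75990172 -0.3437011 ] [ 0.71033884 -0.29668698]
```

Next I'll move to the channel's open end with the gripper turned −90°, which keeps its body clear of the toolbox.

Emit:
{"fn": "arm_command", "kwargs": {
  "steps": [
    [0, 0.1, -2, 0, -5],
    [0, 0.2, -5, 0, -11],
    [0, 0.3, -8, 0, -17],
    [0, 0.4, -11, 0, -23],
    [0, 0.5, -14, 0, -29],
    [0, 0.7, -17, 0, -35],
    [0, 0.8, -20, 0, -41],
    [0, 0.9, -23, 0, -47],
    [0, 1, -25, 0, -53],
    [0, 1.1, -25, 0, -53]
  ]
}}

```text
clock: 13.93
tool_pos: [0.543, -0.0734, 0.1536]
orientation: [[-0.724, 0.69, -0.0], [0.69, 0.724, -0.001], [-0.001, -0.001, -1.0]]
wrist_force: [-1.1, -1.3, -0.1]
opening: 0.0008
gripper_force: 0.0
```

Emit:
{"fn": "arm_command", "kwargs": {
  "steps": [
    [0, 0.1, -2, 0, -5],
    [0, 0.2, -4, 0, -10],
    [0, 0.3, -6, 0, -15],
    [0, 0.4, -8, 0, -20],
    [0, 0.5, -10, 0, -25],
    [0, 0.6, -12, 0, -30],
    [0, 0.6, -14, 0, -35],
    [0, 0.6, -15.4, 0, -37],
    [0, 0.6, -15.4, 0, -37],
    [0, 0.6, -15.4, 0, -37]
  ]
}}

```text
clock: 14.77
tool_pos: [0.5495, -0.223, 0.1533]
orientation: [[-0.175, 0.984, -0.001], [0.984, 0.175, -0.0], [0.0, -0.001, -1.0]]
wrist_force: [0.2, -0.6, 0.0]
opening: 0.0005
gripper_force: 0.0
```

Run:
```python
from h import *
d=np.load('jig.npz'); R,t=d['R'],d['t']
s=snap('side'); o=manip.observe(); p=np.array(o['tool_pos']); print(p,R.T@(p[:2]-t)*1000,o['orientation'][:,1],proj(s,p+[0,0,.031]))
w=lambda x,y,z:np.r_[R@(np.array([x,y])/1000)+t,z/1000]
print('offcut rear top corners',proj(s,w(-8,-190,31)),proj(s,w(-72,-190,31)))
save(s,'s5.png',(270,200,450,370),4)
```

```text
[ 0.54967    -0.22224787  0.15334545] [ -40.63299241 -209.37123739] [ 0.98427936  0.17661566 -0.0010248 ] [396.3910557  277.30102633]
offcut rear top corners [398.37478806 333.8342507 ] [369.8548825  343.50917312]
```

View pics/s5.png

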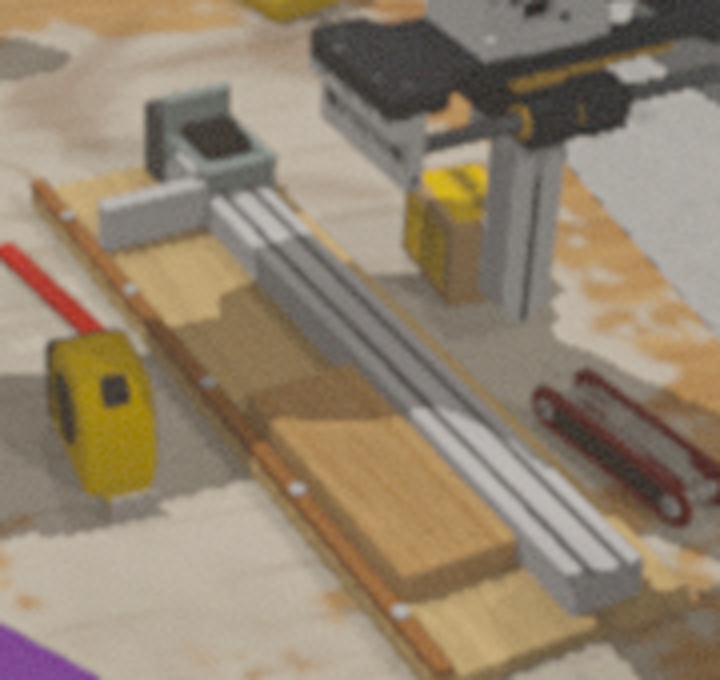

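The carriage sits locked against the end stop at crop (205,145). The offcut's rear top corner is at (399,336), and I predicted (398,334). The tip is over the channel's end, behind the offcut, so I'll go down.

Emit:
{"fn": "arm_command", "kwargs": {
  "steps": [
    [0, -0.2, -0.4, -2, 0],
    [0, -0.2, -0.4, -4, 0],
    [0, -0.2, -0.4, -6, 0],
    [0, -0.2, -0.4, -8, 0],
    [0, -0.2, -0.4, -10, 0],
    [0, -0.2, -0.4, -11.5, 0],
    [0, -0.2, -0.4, -12.5, 0],
    [0, -0.2, -0.4, -13.5, 0],
    [0, -0.2, -0.4, -13.5, 0],
    [0, -0.2, -0.4, -13.5, 0]
  ]
}}

```text
clock: 15.65
tool_pos: [0.5478, -0.227, 0.0192]
orientation: [[-0.175, 0.985, -0.0], [0.985, 0.175, 0.0], [0.0, -0.0, -1.0]]
wrist_force: [-0.2, 0.2, 0.2]
opening: 0.0006
gripper_force: 0.0
```

Emit:
{"fn": "arm_command", "kwargs": {
  "steps": [
    [0, 0, 0, -0.4, 0],
    [0, 0, 0, -0.8, 0],
    [0, 0, 0, -1.2, 0],
    [0, 0, 0, -1.6, 0],
    [0, 0, 0, -2, 0],
    [0, 0, 0, -2.4, 0],
    [0, 0, 0, -2.8, 0],
    [0, 0, 0, -2.8, 0],
    [0, 0, 0, -2.8, 0],
    [0, 0, 0, -2.8, 0]
  ]
}}

```text
clock: 16.48
tool_pos: [0.5478, -0.2274, -0.0088]
orientation: [[-0.174, 0.985, 0.0], [0.985, 0.174, -0.0], [-0.0, 0.0, -1.0]]
wrist_force: [-0.8, 0.1, -0.5]
opening: 0.0006
gripper_force: 0.0
```

Emit:
{"fn": "arm_command", "kwargs": {
  "steps": [
    [0, -0.05, 0.3, 0, 0],
    [0, -0.14, 0.8, 0, 0],
    [0, -0.23, 1.3, 0, 0],
    [0, -0.32, 1.8, 0, 0],
    [0, -0.42, 2.4, 0, 0],
    [0, -0.53, 3.0, 0, 0],
    [0, -0.64, 3.6, 0, 0],
    [0, -0.74, 4.2, 0, 0],
    [0, -0.85, 4.8, 0, 0],
    [0, -0.95, 5.4, 0, 0]
  ]
}}

```text
clock: 17.32
tool_pos: [0.5382, -0.1727, -0.0088]
orientation: [[-0.175, 0.985, 0.0], [0.985, 0.175, -0.0], [-0.0, 0.0, -1.0]]
wrist_force: [-0.2, -1.6, 1.2]
opening: 0.0004
gripper_force: 0.9
```

Emit:
{"fn": "arm_command", "kwargs": {
  "steps": [
    [0, -0.11, 0.6, 0, 0],
    [0, -0.21, 1.2, 0, 0],
    [0, -0.32, 1.8, 0, 0],
    [0, -0.42, 2.4, 0, 0],
    [0, -0.53, 3.0, 0, 0],
    [0, -0.64, 3.6, 0, 0],
    [0, -0.74, 4.2, 0, 0],
    [0, -0.85, 4.8, 0, 0],
    [0, -0.95, 5.4, 0, 0],
    [0, -1.06, 6.0, 0, 0]
  ]
}}

```text
clock: 18.15
tool_pos: [0.5275, -0.1127, -0.0089]
orientation: [[-0.174, 0.985, -0.0], [0.985, 0.174, 0.0], [0.0, -0.0, -1.0]]
wrist_force: [0.1, -0.9, 1.3]
opening: 0.0005
gripper_force: 0.9
```

Emit:
{"fn": "arm_command", "kwargs": {
  "steps": [
    [0, -0.11, 0.6, 0, 0],
    [0, -0.21, 1.2, 0, 0],
    [0, -0.32, 1.8, 0, 0],
    [0, -0.42, 2.4, 0, 0],
    [0, -0.53, 3.0, 0, 0],
    [0, -0.64, 3.6, 0, 0],
    [0, -0.74, 4.2, 0, 0],
    [0, -0.85, 4.8, 0, 0],
    [0, -0.95, 5.4, 0, 0],
    [0, -1.06, 6.0, 0, 0]
  ]
}}

```text
clock: 18.98
tool_pos: [0.5169, -0.0527, -0.0089]
orientation: [[-0.174, 0.985, -0.0], [0.985, 0.174, 0.0], [0.0, -0.0, -1.0]]
wrist_force: [0.7, -1.9, 0.7]
opening: 0.0003
gripper_force: 0.9
```

Emit:
{"fn": "arm_command", "kwargs": {
  "steps": [
    [0, -0.04, 0.2, 0, 0],
    [0, -0.07, 0.4, 0, 0],
    [0, -0.11, 0.6, 0, 0],
    [0, -0.14, 0.8, 0, 0],
    [0, -0.18, 1.0, 0, 0],
    [0, -0.21, 1.2, 0, 0],
    [0, -0.25, 1.4, 0, 0],
    [0, -0.28, 1.6, 0, 0],
    [0, -0.3, 1.7, 0, 0],
    [0, -0.32, 1.8, 0, 0]
  ]
}}

```text
clock: 19.82
tool_pos: [0.5141, -0.0357, -0.0088]
orientation: [[-0.174, 0.985, 0.001], [0.985, 0.174, -0.001], [-0.001, 0.001, -1.0]]
wrist_force: [2.8, -7.6, -0.1]
opening: 0.0005
gripper_force: 3.7
```

Emit:
{"fn": "arm_command", "kwargs": {
  "steps": [
    [0, -0.02, 0.1, 0, 0],
    [0, -0.03, 0.2, 0, 0],
    [0, -0.03, 0.2, 0, 0],
    [0, -0.03, 0.2, 0, 0],
    [0, -0.03, 0.2, 0, 0],
    [0, -0.03, 0.2, 0, 0],
    [0, -0.03, 0.2, 0, 0],
    [0, -0.03, 0.2, 0, 0],
    [0, -0.03, 0.2, 0, 0],
    [0, -0.03, 0.2, 0, 0]
  ]
}}

```text
clock: 20.65
tool_pos: [0.5146, -0.0355, -0.0085]
orientation: [[-0.173, 0.985, 0.002], [0.985, 0.173, -0.003], [-0.003, 0.002, -1.0]]
wrist_force: [4.0, -11.9, -0.3]
opening: 0.0009
gripper_force: 6.2
```

Butted: the force rises with no further advance. I'll back off slowly, then lift clear to the −y side.

Emit:
{"fn": "arm_command", "kwargs": {
  "steps": [
    [0, 0.03, -0.2, 0, 0],
    [0, 0.07, -0.4, 0, 0],
    [0, 0.14, -0.8, 0, 0],
    [0, 0.25, -1.4, 0, 0],
    [0, 0.35, -2.0, 0, 0],
    [0, 0.5, -3.0, 0, 0],
    [0, 0.7, -4.0, 1, 0],
    [0, 0.7, -4.0, 4, 0],
    [0, 0.7, -4.0, 8, 0],
    [0, 0.7, -4.0, 12, 0]
  ]
}}

```text
clock: 21.48
tool_pos: [0.5195, -0.0754, 0.1127]
orientation: [[-0.172, 0.985, -0.002], [0.985, 0.172, -0.001], [-0.001, -0.002, -1.0]]
wrist_force: [0.9, 0.2, 1.0]
opening: 0.0004
gripper_force: 0.0
```

Emit:
{"fn": "arm_command", "kwargs": {
  "steps": [
    [0, 0, -3, 2, 0],
    [0, 0, -6, 4, 0],
    [0, 0, -9, 6, 0],
    [0, 0, -12, 6, 0],
    [0, 0, -15, 6, 0],
    [0, 0, -15, 6, 0],
    [0, 0, -15, 6, 0],
    [0, 0, -15, 6, 0],
    [0, 0, -15, 6, 0],
    [0, 0, -15, 6, 0]
  ]
}}

```text
clock: 22.32
tool_pos: [0.5207, -0.2224, 0.1711]
orientation: [[-0.176, 0.984, -0.0], [0.984, 0.176, 0.0], [0.0, -0.0, -1.0]]
wrist_force: [-0.5, 0.6, 0.8]
opening: 0.0006
gripper_force: 0.0
```

Run:
```python
from h import *
d=np.load('jig.npz'); R,t=d['R'],d['t']
o=manip.observe(); print(o['tool_pos'],o['wrist_force'])
s=snap('side'); save(s,'s6.png',(260,200,420,320),5)
w=lambda x,y,z:np.r_[R@(np.array([x,y])/1000)+t,z/1000]
print([(proj(s,w(*j))-[260,200])*5 for j in((-72,150,31),(-8,-10,31),(-72,-10,31))])
```

```text
[ 0.52069663 -0.22239726  0.17111669] [-0.54119703  0.57526849  0.79921437]
[array([180.10044755, 282.94782052]), array([462.63032108, 425.26471439]), array([332.51502008, 462.37291967])]
```

View pics/s6.png

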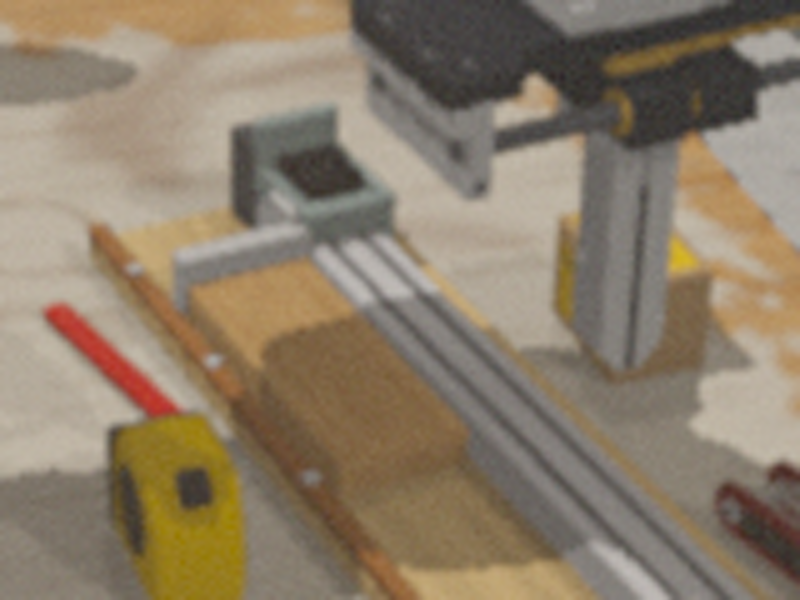

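The carriage is at the end stop and the offcut lies flat against the stop plate, with its rear corner at crop (467,435), near where I predicted it. The gripper is clear, so I'm handing in.

```bash
python3 -c "
from cell import manip
print(manip.hand_in())"
```

```text
the job is handed in; nothing more can be done
None
```

I slid the carriage to the end stop with its button held down, let go so it locked there, pushed the offcut up against the stop plate, and handed the job in at about 22 s; no verdict was returned.

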